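Find the stamped returns crate and push it to the outgoing rail

ROBOT

A 6-joint arm with a two-finger parallel gripper is mounted at the origin on the work surface; the furniture and walls round the work are solid. World frame = base frame: x ahead of the robot, y to its left, z up, the work surface at z = 0. Lengths are in m, angles in degrees, forces in N, time in s.
With the tool pointing down it reaches from about 0.375 to 0.9 m from the base axis. Payload 3.1 kg.
Tool frame: the origin (TCP) lies between the finger pads; the fingertips stand 11 mm ahead of it and the grasp point (between the pads) lies 8 mm behind it; z points along the fingers, y is the line along which they close (so a half turn about z gives the same grasp; the last joint's range is limited). The gripper opens to 87 mm and grips with 3 to 60 N. Pads are 19 mm wide; open, the fingers measure 117 mm over their backs; the gripper's body (75 mm by 190 mm) begins 51 mm behind the grasp point.
Start: joints at [-80.128, 30.224, 82.088, -0, 67.689, -10.227], TCP at [0.215, -0.587, 0.234] pointing down, gripper open.
Joint ranges: [-176.69, 176.69], [-43.24, 126.21], [12.49, 139.97], [-82, 262], [0, 151.66], [-163.58, 163.58]. Speed limits (degrees/s): [159.86, 159.86, 180, 180, 180, 180].

INTERFACE

Orientations are given as a 3x3 rotation matrix whose columns are the frame's x, y, z axes.
In Python, from rig import bot, viewer, workorder, nets gives the robot as it stands. The module is installed in compiled form; this text tells all that it offers.
- The arm moves only by the tool move_arm, never from a script. Its argument "increments" is a list of rows, each a list of 7 numbers: the shift along the tool's x, y, z normalised to -1 to 1, where 1 is 0.3 m, then the turn, a rotation vector about the tool's x, y, z normalised to -1 to 1, where 1 is pi rad, then the opening, from 0 (shut) to 1 (fully open). In form: [[tx, ty, tz, wx, wy, wz, grip], ...]. A call has 1 to 10 rows; each row is the pose to reach, as a shift and turn from the pose commanded when the call began, along the tool's axes at that moment, turning the shorter way round; what a row does not reach only later rows make up. A row lasts 1/12 s, in which the tool goes at most 41.7 mm and 7.16 degrees, less where a joint would pass 70% of its speed; a pose out of reach is approached as far as the arm can. A call with a number of a shift or a turn outside -1 to 1 is refused whole. A call with a gripper value outside its range is refused whole. The fingers move at their own pace and stop on an object; the grip force is fixed at half the most. Time passes only in rows, so rows that repeat a pose let the fingers close. It gives the time, the measured TCP pose, the force, the opening and the grip force at its end, in the units of the state.
- bot.read_state(): the state, without advancing time (a new reading comes with each control period).
- viewer.capture(name): name is "scene" or "top" or "wrist"; returns a dict with "image" (384x512x3 uint8, blue, green, red), "K" (3x3 intrinsics, pixels), "dist" ([k1, k2, p1, p2, k3] as OpenCV has them; the pictures are not rectified), "eye" and "orientation" of the camera in the world. Camera axes: x right, y up, looking along -z (the intrinsics and any distortion apply to the point x, -y, -z); pixel columns grow to the right and rows downward; lengths in m; the calibration is good to about 2 mm. A picture is of the moment at which its call begins. There is no depth.
- workorder.hand_in(): hands the job in; it is judged then, once.
Trained networks look in the newest picture that a camera, given by its name, has taken for a name from the list of things; names that differ only in an ending like _2 or _b are one class to them, and where a whole thing is asked for, a point or a joint stands for the part that bears it (a point fixed in the world has none). Each returns a list of dicts, best first, with "conf" (0 to 1); they miss things now and then, are a little off and sometimes report something else, mostly with a low value. They report only what shows in the picture. A call takes as long as a camera call.
- nets.find_in(camera, thing): "location" ([column, row] in pixels, amid what is visible of it).
The state is a dict: "time_s": time; "joint_positions": joint angles; "qvel": joint speeds; "tau": joint torques, N m; "position": TCP position; "tcp_rot": TCP orientation; "force": force on the tool from outside, world axes, zero at the start; "moment": the same for the moment, N m; "opening": opening from 0.0 (shut) to 1.0 (fully open); "grasp_force": force on a finger pad.
Only numpy, scipy, OpenCV 4.12 (cv2) and the standard library are available. Lean on these libraries where they do the work, as an engineer would, in place of code of your own. Each camera call takes 0.05 s, during which the arm holds its last target. There are 200 camera calls.

TASK

Two empty, look-alike crates stand on the bench and only one of them, stamped underneath with a ring and cross, goes back to the supplier. Push each crate over at its rim, away from you, so that both lie on their far long sides with their bottoms facing you and still short of the rail; then push the stamped one, lying as it is, along the bench until its rim is flush against the aluminium rail at the bench end. Only push, never pick a crate up; leave the blank crate lying where it went over and the other things on the bench undisturbed.

Things in the scene. Friction and masses are not known exactly. Their poses are not given: they have to be found in the camera images.
- crate_1: one of two look-alike light grey plastic crates, empty, open-topped, 75 deep x 115 wide x 110 mm tall, about 0.3 kg, with a 12 mm high band round foot and rim. Origin: middle of its underside. z points to its open top, x to its far long side (roughly along the bench), y along its width, to the left. Upright at first; lying on its far side, x points down and z away from the robot
- crate_2: one of two look-alike light grey plastic crates, empty, open-topped, 75 deep x 115 wide x 110 mm tall, about 0.3 kg, with a 12 mm high band round foot and rim. Origin: middle of its underside. z points to its open top, x to its far long side (roughly along the bench), y along its width, to the left. Upright at first; lying on its far side, x points down and z away from the robot
- stamp (a point): centre of the ink stamp, a dark ring 50 mm across with a diagonal cross in it, printed in the middle of the underside of one of the two crates (within 3 mm of that crate's origin); the other crate's underside is blank
- rail: the outgoing rail: a fixed aluminium angle along the far end of the bench, 480 mm long, upright flange 42 mm high and 4 mm thick. Origin: middle of the flange's front face, at bench height. Its x points away from the robot, square to the face, off the bench end; its y along the rail, to the left
- crate_1_heel (a point): middle of the lower far edge of crate_1, over which it rolls when pushed at its rim (pushed there it tips rather than slides). It stays at bench height. Tilted under about 40 degrees the crate falls back; beyond that it goes over by itself
- crate_1_rim_l (a point): left end (along the crate's width) of the far rim edge of crate_1, 110 mm above the heel edge; when the crate lies on its far side this point is at bench height and leads toward the rail
- crate_1_rim_r (a point): right end (along the crate's width) of the far rim edge of crate_1, 110 mm above the heel edge; when the crate lies on its far side this point is at bench height and leads toward the rail
- crate_2_heel (a point): middle of the lower far edge of crate_2, over which it rolls when pushed at its rim (pushed there it tips rather than slides). It stays at bench height. Tilted under about 40 degrees the crate falls back; beyond that it goes over by itself
- crate_2_rim_l (a point): left end (along the crate's width) of the far rim edge of crate_2, 110 mm above the heel edge; when the crate lies on its far side this point is at bench height and leads toward the rail
- crate_2_rim_r (a point): right end (along the crate's width) of the far rim edge of crate_2, 110 mm above the heel edge; when the crate lies on its far side this point is at bench height and leads toward the rail
- pin_tin: round white tin, 52 mm across, 23 mm high, standing loose nearer the robot than the crates; origin at the middle of its underside
- usb_stick: black memory stick, 53x18x9 mm, lying loose on the bench between the two crates; origin at the middle of its underside
- stapler: blue desk stapler, 135x36x50 mm, loose at the left; origin at the middle of its underside
- bench_timer: white bench timer, 37x68x59 mm, standing loose nearer the robot than the left crate; origin at the middle of its underside

How it is judged (in metres and radians):
On the way:
1. both crates lie still on their far long sides, bottoms toward the robot, both still clear of the rail (15 mm or more) (angle between each of crate_1, crate_2's own x axis and vertical above 2.97 rad and linear speed of each of crate_1, crate_2 below 0.02 m/s and angular speed of each of crate_1, crate_2 below 0.1 rad/s and x of each of crate_1_rim_l, crate_1_rim_r, crate_2_rim_l, crate_2_rim_r in the frame of rail below -0.015 m), for 0.2 s.
At the end, for the whole second after the job is handed in: The stamped crate lies at rest on its far long side (within 10 degrees) with both ends of its rim within 8 mm of the rail's front face and within the rail's length (10 mm overhang allowed); the blank crate lies at rest on its far long side, its rim at least 15 mm short of the rail (angle between each of crate_1, crate_2's own x axis and vertical above 2.97 rad and linear speed of each of crate_1, crate_2 below 0.02 m/s and angular speed of each of crate_1, crate_2 below 0.1 rad/s and x of crate_1_rim_l in the frame of rail between -0.008 and 0.01 m and x of crate_1_rim_r in the frame of rail between -0.008 and 0.01 m and y of crate_1_rim_l in the frame of rail below 0.25 m and y of crate_1_rim_r in the frame of rail above -0.25 m and x of each of crate_2_rim_l, crate_2_rim_r in the frame of rail below -0.015 m); the robot touches nothing.
It fails at once if a crate is lifted: the edge it tips over rises more than 20 mm off the bench (height (world z) of any of crate_1_heel, crate_2_heel above 0.02 m).
It fails at once if the blank crate is pushed along the bench: its heel edge gets more than 80 mm from where it stood (distance of crate_2_heel from where it was at the start of the episode above 0.08 m).
It fails at once if one of the other loose things is shifted by more than 20 mm (distance of any of pin_tin, usb_stick, stapler, bench_timer from where it was at the start of the episode above 0.02 m).
It also fails if it takes over 58 s, if anything falls off the work surface, if the arm or the gripper's body presses on something with over 40 N, if the wrist force passes 120 N, or if a joint passes its speed limit or range.

## Working session

There is one attempt and no reset: what is moved stays moved. The work goes in short steps, Python scripts to look and compute and a tool call to move; the robot and the scene stay as the last step left them, time stands still between calls to the robot, and variables do not carry over. Pictures are saved under pics/ and viewed, at most 10 in all, crops included, and the job is handed in when it is done.

Besides the shell and the picture viewer there is one more tool, called after "Request:" by a JSON object that holds its "api" and its "payload", one argument or row to a line. move_arm: Moves the arm, as the interface text tells. Its arguments: {"type":"object","properties":{"increments":{"type":"array"}},"required":["increments"]}

```bash
mkdir -p pics; cat > h.py <<'E'
import numpy as np, cv2
from rig import bot, viewer, workorder, nets
def ray(c,px):
    K=np.array(c["K"],float);d=np.array(c["dist"],float)
    u=cv2.undistortPoints(np.array([[px]],float),K,d)[0,0]
    R=np.array(c["orientation"],float)
    return np.array(c["eye"],float),R@np.array([u[0],-u[1],-1.])
def at_z(c,px,z=0.):
    e,v=ray(c,px);return e+v*(z-e[2])/v[2]
def proj(c,P):
    R=np.array(c["orientation"],float);p=(np.array(P,float)-c["eye"])@R
    p=p*[1,-1,-1]
    return cv2.projectPoints(p.reshape(-1,1,3),np.zeros(3),np.zeros(3),np.array(c["K"],float),np.array(c["dist"],float))[0][:,0]
E
python3 - <<'E'
from h import *
np.set_printoptions(precision=3,suppress=True)
ims=[]
for n in ("scene","top"):
    c=viewer.capture(n);ims.append(c["image"]);print(n,c["eye"])
    for t in ("crate_1","rail","pin_tin","usb_stick","stapler","bench_timer"):
        for d in nets.find_in(n,t)[:3]: print(t,round(d["conf"],2),d["location"],at_z(c,d["location"],0.0))
cv2.imwrite("pics/scene.png",cv2.resize(ims[0],(800,600)));cv2.imwrite("pics/top.png",cv2.resize(ims[1],(800,600)))
s=bot.read_state();print(s["position"],s["tcp_rot"],s["time_s"])
E
```

```text
scene [0.112 0.441 0.962]
crate_1 0.89 [321.7, 164.3] [ 0.409 -0.329  0.   ]
crate_1 0.64 [236.9, 205.7] [ 0.523 -0.098  0.   ]
rail 0.75 [235.2, 134.5] [ 0.663 -0.295  0.   ]
rail 0.23 [323.7, 162.0] [ 0.408 -0.339  0.   ]
pin_tin 0.58 [301.2, 229.4] [ 0.355 -0.123  0.   ]
usb_stick 0.46 [285.4, 199.9] [ 0.431 -0.177  0.   ]
stapler 0.56 [202.6, 269.5] [0.49 0.09 0.  ]
bench_timer 0.9 [270.9, 255.4] [ 0.379 -0.024  0.   ]
top [ 0.407 -0.118  0.957]
crate_1 0.95 [229.7, 195.0] [ 0.521 -0.06   0.   ]
crate_1 0.55 [340.6, 262.2] [ 0.358 -0.319  0.   ]
rail 0.84 [329.1, 137.2] [ 0.659 -0.302  0.   ]
pin_tin 0.57 [253.6, 262.8] [ 0.36  -0.114  0.   ]
usb_stick 0.55 [271.6, 232.0] [ 0.431 -0.158  0.   ]
stapler 0.59 [163.1, 214.5] [0.476 0.099 0.   ]
bench_timer 0.91 [208.8, 254.1] [ 0.382 -0.01   0.   ]
[ 0.215 -0.587  0.234] [[ 0.939  0.344 -0.   ]
 [ 0.344 -0.939 -0.   ]
 [-0.     0.    -1.   ]] 0.7
```

View pics/scene.png

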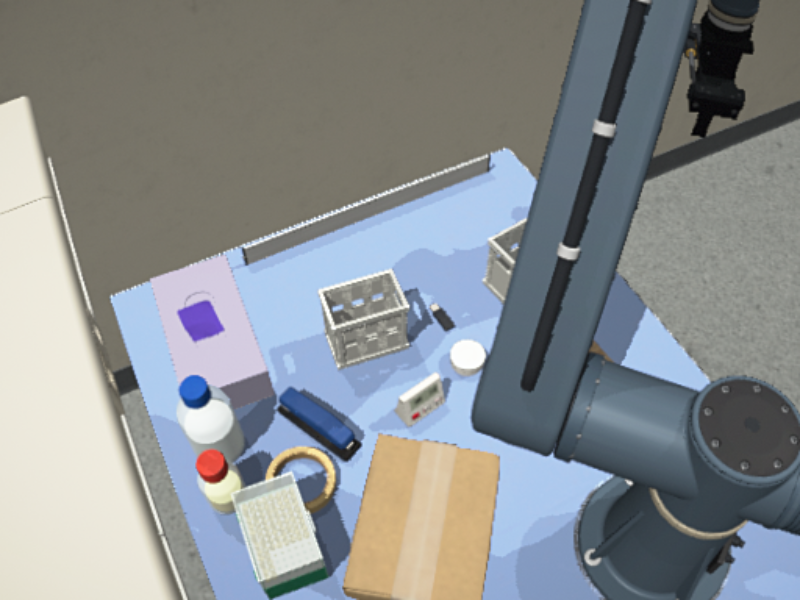

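View pics/top.png

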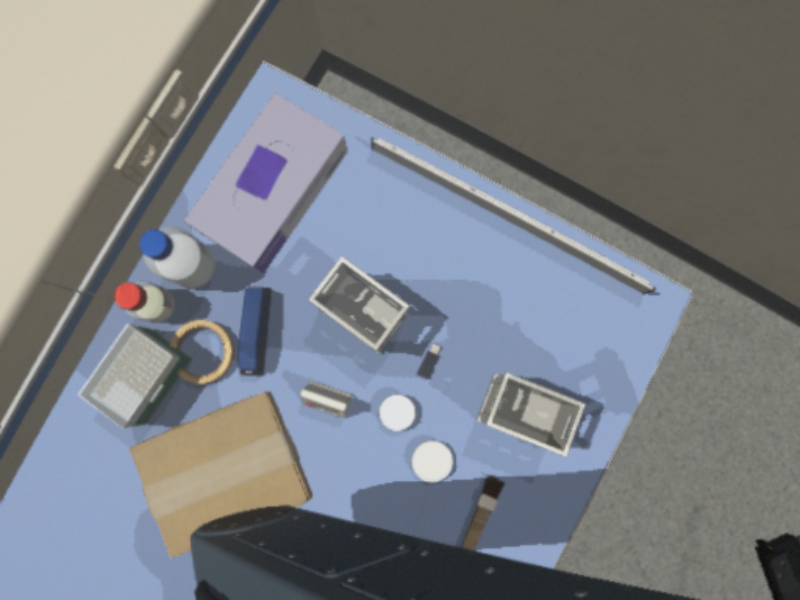

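Scene and top pictures agree. In top (800x600 scale), the left crate's rim corners are at about (343,260), (409,305), (380,350) and (311,298), and the right crate's at (503,375), (584,405), (572,453) and (492,417). The rail runs (373,140)–(655,290). The two tins are at (397,412) and (433,460).

```bash
python3 - <<'E'
from h import *
np.set_printoptions(precision=3,suppress=True)
c=viewer.capture("top");k=512/800
for n,pts,z in (("L",[(343,260),(409,305),(380,350),(311,298)],.11),("R",[(503,375),(584,405),(572,453),(492,417)],.11),("rail",[(373,140),(655,290)],.042),("tins",[(397,412),(433,460)],.023),("timer",[(303,385),(352,402),(348,415),(302,400)],.05),("usb",[(436,343),(424,375)],.01)):
    P=np.array([at_z(c,(a*k,b*k),z) for a,b in pts]);print(n);print(P[:,:2]);print(np.linalg.norm(np.diff(P,axis=0),axis=1))
im=c["image"][150:310,180:390];cv2.imwrite("pics/crop.png",cv2.resize(im,None,fx=3.7,fy=3.7,interpolation=cv2.INTER_CUBIC))
E
```

```text
L
[[ 0.569 -0.045]
 [ 0.506 -0.134]
 [ 0.446 -0.094]
 [ 0.517 -0.002]]
[0.109 0.072 0.117]
R
[[ 0.41  -0.258]
 [ 0.368 -0.366]
 [ 0.305 -0.347]
 [ 0.355 -0.242]]
[0.116 0.066 0.117]
rail
[[ 0.766 -0.085]
 [ 0.531 -0.501]]
[0.478]
tins
[[ 0.359 -0.115]
 [ 0.289 -0.167]]
[0.087]
timer
[[ 0.4    0.018]
 [ 0.376 -0.052]
 [ 0.357 -0.046]
 [ 0.379  0.019]]
[0.074 0.019 0.069]
usb
[[ 0.46  -0.175]
 [ 0.413 -0.156]]
[0.051]
```

View pics/crop.png

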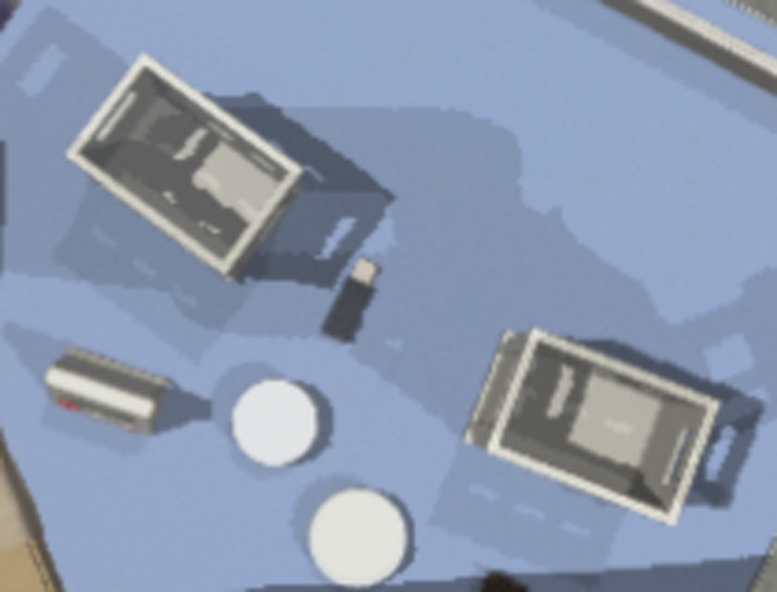

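```bash
python3 - <<'E'
from h import *
np.set_printoptions(precision=4,suppress=True)
c=viewer.capture("top");k=512/800
rl=[at_z(c,(a*k,b*k),.042)[:2] for a,b in [(373,141),(655,290)]]
yr=(rl[0]-rl[1]);yr/=np.linalg.norm(yr);print("rail y",yr,"dir x",yr[1],-yr[0],np.degrees(np.arctan2(-yr[0],yr[1])))
for n,pts in (("L",[(143,55),(301,171),(230,275),(68,153)]),("R",[(534,329),(718,402),(674,522),(490,449)])):
    P=np.array([at_z(c,(a/3.7+180-.4,b/3.7+150-.4),.11)[:2] for a,b in pts])
    y=P[0]-P[1]+P[3]-P[2];y/=np.linalg.norm(y);x=np.array([y[1],-y[0]]);ctr=P.mean(0)
    print(n,"ctr",ctr,"yaw",np.degrees(np.arctan2(x[1],x[0])),"x",x,"heel",ctr+.0375*x,"sizes",np.linalg.norm(np.diff(P,axis=0),axis=1))
    xr=np.array([yr[1],-yr[0]])
    print(" near mid",ctr-.0375*x,"dist heel to rail",[(r-(ctr+.0375*x))@xr for r in rl], "y in rail", (ctr-(rl[0]+rl[1])/2)@yr)
E
```

```text
rail y [0.4887 0.8724] dir x 0.872445541504203 -0.48871134334025657 -29.255917052461907
L ctr [ 0.5103 -0.0662] yaw -37.46290107052761 x [ 0.7937 -0.6082] heel [ 0.5401 -0.089 ] sizes [0.1129 0.0715 0.1159]
 near mid [ 0.4806 -0.0434] dist heel to rail [np.float64(0.19392220725200485), np.float64(0.19392220725200482)] y in rail 0.13060308257455508
R ctr [ 0.3584 -0.3004] yaw -22.644925320216643 x [ 0.9229 -0.385 ] heel [ 0.393  -0.3149] sizes [0.1122 0.0718 0.1113]
 near mid [ 0.3238 -0.286 ] dist heel to rail [np.float64(0.21184626193693984), np.float64(0.21184626193693984)] y in rail -0.14795918974422856
```

Request:
{"api": "move_arm", "payload": {
  "increments": [
    [0.588,-0.908,0,0,0,0.237,0.6],
    [0.588,-0.908,0,0,0,0.237,0.6],
    [0.588,-0.908,0,0,0,0.237,0.6],
    [0.588,-0.908,0,0,0,0.237,0.6],
    [0.588,-0.908,0,0,0,0.237,0.6],
    [0.588,-0.908,0,0,0,0.237,0.6],
    [0.588,-0.908,0,0,0,0.237,0.6],
    [0.588,-0.908,0,0,0,0.237,0.6],
    [0.588,-0.908,0,0,0,0.237,0.6],
    [0.588,-0.908,0,0,0,0.237,0.6]
  ]
}}

```text
time_s: 1.63
position: [0.287, -0.2689, 0.2339]
tcp_rot: [[0.925, -0.381, 0.0], [-0.381, -0.925, -0.001], [0.0, 0.0, -1.0]]
force: [0.5, -0.3, 0.0]
opening: 0.601
grasp_force: 0.0
```

Request:
{"api": "move_arm", "payload": {
  "increments": [
    [0,0,0.12,0,0,0,0.6],
    [0,0,0.24,0,0,0,0.6],
    [0,0,0.36,0,0,0,0.6],
    [0,0,0.437,0,0,0,0.6],
    [0,0,0.437,0,0,0,0.6],
    [0.05,0,0.437,0,0,0,0.6],
    [0.08,0,0.437,0,0,0,0.6]
  ]
}}

```text
time_s: 2.22
position: [0.3101, -0.2821, 0.1028]
tcp_rot: [[0.923, -0.385, 0.001], [-0.385, -0.923, -0.002], [0.002, 0.001, -1.0]]
force: [0.6, -0.5, -0.2]
opening: 0.598
grasp_force: 0.0
```

Request:
{"api": "move_arm", "payload": {
  "increments": [
    [0.02,0,0,0,0,0,0.6],
    [0.04,0,0,0,0,0,0.6],
    [0.06,0,0,0,0,0,0.6],
    [0.08,0,0,0,0,0,0.6],
    [0.1,0,0,0,0,0,0.6],
    [0.12,0,0,0,0,0,0.6],
    [0.14,0,0,0,0,0,0.6],
    [0.16,0,0,0,0,0,0.6],
    [0.18,0,0,0,0,0,0.6],
    [0.2,0,0,0,0,0,0.6]
  ]
}}

```text
time_s: 3.05
position: [0.3656, -0.3035, 0.1024]
tcp_rot: [[0.923, -0.384, 0.001], [-0.384, -0.923, -0.001], [0.002, 0.001, -1.0]]
force: [1.2, -0.3, 0.2]
opening: 0.606
grasp_force: 0.0
```

Request:
{"api": "move_arm", "payload": {
  "increments": [
    [0.02,0,0,0,0,0,0.6],
    [0.04,0,0,0,0,0,0.6],
    [0.06,0,0,0,0,0,0.6],
    [0.08,0,0,0,0,0,0.6],
    [0.08,0,0,0,0,0,0.6],
    [0.08,0,0,0,0,0,0.6],
    [0.08,0,-0.3,0,0,0,0.6],
    [0.08,0,-0.45,0,0,0,0.6],
    [0.08,0,-0.45,0,0,0,0.6],
    [0.08,0,-0.45,0,0,0,0.6]
  ]
}}

```text
time_s: 3.88
position: [0.3885, -0.3142, 0.2431]
tcp_rot: [[0.923, -0.384, 0.006], [-0.384, -0.923, -0.008], [0.009, 0.005, -1.0]]
force: [0.0, -0.3, 1.0]
opening: 0.595
grasp_force: 0.0
```

```bash
python3 - <<'E'
from h import *
c=viewer.capture("top");cv2.imwrite("pics/top2.png",c["image"])
s=bot.read_state();print(s["position"],s["joint_positions"])
E
```

```text
[ 0.38842226 -0.31420239  0.24279705] [-5.18075944e+01  1.96451625e+01  9.95623398e+01  7.81225937e-04
  6.01690233e+01  6.07511679e+01]
```

View pics/top2.png

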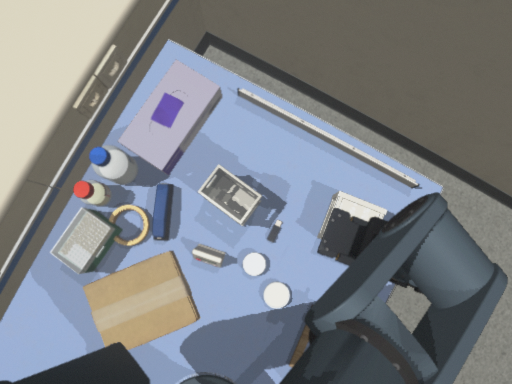

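The right crate has gone over, with its rim at about (335,195)–(385,212), clear of the rail. Next is the left crate.

Request:
{"api": "move_arm", "payload": {
  "increments": [
    [-0.192,-0.985,0,0,0,0.0825,0.6],
    [-0.192,-0.985,0,0,0,0.0825,0.6],
    [-0.192,-0.985,0,0,0,0.0825,0.6],
    [-0.192,-0.985,0,0,0,0.0825,0.6],
    [-0.192,-0.985,0,0,0,0.0825,0.6],
    [-0.192,-0.985,0,0,0,0.0825,0.6],
    [-0.192,-0.985,0,0,0,0.0825,0.6],
    [-0.192,-0.985,0,0,0,0.0825,0.6],
    [-0.192,-0.985,0,0,0,0.0825,0.6],
    [-0.192,-0.985,0,0,0,0.0825,0.6]
  ]
}}

```text
time_s: 4.77
position: [0.4458, -0.0161, 0.2365]
tcp_rot: [[0.796, -0.605, -0.002], [-0.605, -0.796, 0.0], [-0.002, 0.001, -1.0]]
force: [0.1, -0.8, 0.4]
opening: 0.601
grasp_force: 0.0
```

Request:
{"api": "move_arm", "payload": {
  "increments": [
    [0,0,0.12,0,0,0,0.6],
    [0,0,0.24,0,0,0,0.6],
    [0,0,0.36,0,0,0,0.6],
    [0,0,0.445,0,0,0,0.6],
    [0,0,0.445,0,0,0,0.6],
    [0.06,0,0.445,0,0,0,0.6],
    [0.1,0,0.445,0,0,0,0.6]
  ]
}}

```text
time_s: 5.35
position: [0.4712, -0.0369, 0.1042]
tcp_rot: [[0.793, -0.609, -0.0], [-0.609, -0.793, -0.0], [-0.0, 0.0, -1.0]]
force: [-0.5, 1.2, 4.9]
opening: 0.601
grasp_force: 4.5
```

Request:
{"api": "move_arm", "payload": {
  "increments": [
    [0.02,0,0,0,0,0,0.6],
    [0.04,0,0,0,0,0,0.6],
    [0.06,0,0,0,0,0,0.6],
    [0.08,0,0,0,0,0,0.6],
    [0.1,0,0,0,0,0,0.6],
    [0.12,0,0,0,0,0,0.6],
    [0.14,0,0,0,0,0,0.6],
    [0.16,0,0,0,0,0,0.6],
    [0.18,0,0,0,0,0,0.6],
    [0.2,0,0,0,0,0,0.6]
  ]
}}

```text
time_s: 6.18
position: [0.5193, -0.0723, 0.1039]
tcp_rot: [[0.794, -0.607, 0.001], [-0.607, -0.794, -0.001], [0.001, -0.0, -1.0]]
force: [-0.3, 0.6, -0.1]
opening: 0.598
grasp_force: 0.0
```

Request:
{"api": "move_arm", "payload": {
  "increments": [
    [0.02,0,0,0,0,0,0.6],
    [0.04,0,0,0,0,0,0.6],
    [0.06,0,0,0,0,0,0.6],
    [0.08,0,0,0,0,0,0.6],
    [0.08,0,0,0,0,0,0.6],
    [0.08,0,0,0,0,0,0.6],
    [0.08,0,-0.3,0,0,0,0.6],
    [-0.2,0,-0.45,0,0,0,0.6],
    [-0.5,0,-0.45,0,0,0,0.6],
    [-0.5,0,-0.45,0,0,0,0.6]
  ]
}}

```text
time_s: 7.02
position: [0.4539, -0.0224, 0.2104]
tcp_rot: [[0.794, -0.608, 0.001], [-0.608, -0.794, -0.0], [0.001, -0.001, -1.0]]
force: [0.3, 1.5, 1.0]
opening: 0.598
grasp_force: 0.0
```

```bash
python3 - <<'E'
from h import *
for n in ("scene","top"):
    c=viewer.capture(n);cv2.imwrite(f"pics/{n}3.png",cv2.resize(c["image"],(800,600)))
    print(n,[(d["conf"],d["location"]) for d in nets.find_in(n,"stamp")])
s=bot.read_state();print(s["position"],s["force"],s["time_s"])
E
```

```text
scene [(0.59, [230.0, 192.3])]
top [(0.58, [259.0, 164.6])]
[ 0.4536872  -0.02199273  0.21003152] [ 1.16638833 -0.18237073  0.97491496] 7.2167
```

View pics/scene3.png

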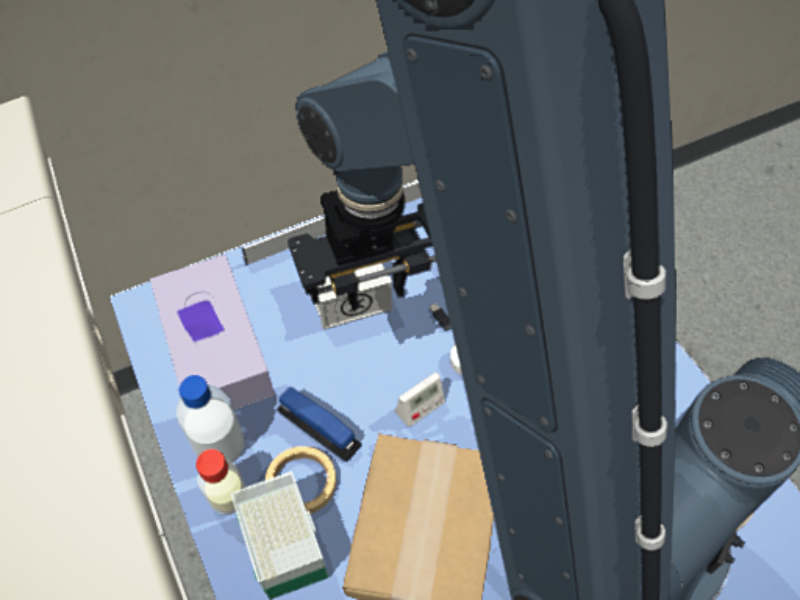

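View pics/top3.png

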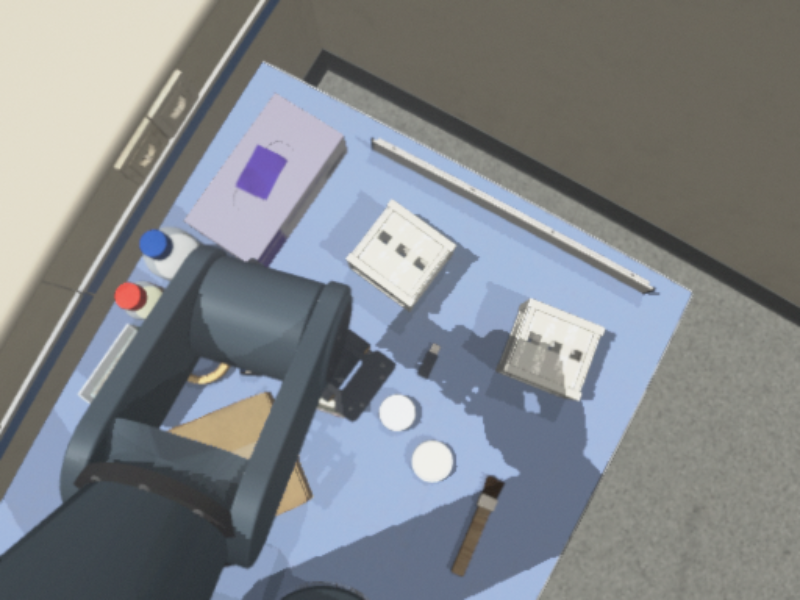

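The scene picture shows the ring and cross at (356,303), on the left crate. In top, both crates lie clear of the rail. The left crate's upper-face corners are at about (393,203), (455,247), (408,305) and (348,258).

```bash
python3 - <<'E'
from h import *
np.set_printoptions(precision=4,suppress=True)
c=viewer.capture("top");k=512/800
rl=[at_z(c,(a*k,b*k),.042)[:2] for a,b in [(373,141),(655,290)]]
y=rl[0]-rl[1];y/=np.linalg.norm(y);x=np.array([y[1],-y[0]]);m=(rl[0]+rl[1])/2
P=np.array([at_z(c,(a*k,b*k),.075)[:2] for a,b in [(393,203),(455,247),(408,303),(348,257)]])
print(P,np.linalg.norm(np.diff(P,axis=0),axis=1));print("rail frame",np.c_[(P-m)@x,(P-m)@y])
C=P.mean(0);cy=(C-m)@y
s=bot.read_state();R=np.array(s["tcp_rot"]);p=np.array(s["position"])
nx=((P[2:]-m)@x).min()
t=np.r_[m+x*(nx-.04)+y*cy,p[2]]
w=cv2.Rodrigues(R.T@np.array([[x[0],-y[0],0],[x[1],-y[1],0],[0,0,-1]]))[0].ravel()/np.pi
print("pre",t,(R.T@(t-p))/.3,w,"near x",nx)
im=c["image"][110:210,210:300];cv2.imwrite("pics/c4.png",cv2.resize(im,None,fx=5.5,fy=5.5,interpolation=cv2.INTER_CUBIC))
E
```

```text
[[ 0.6579 -0.1139]
 [ 0.5923 -0.2012]
 [ 0.5131 -0.1331]
 [ 0.5799 -0.0491]] [0.1092 0.1045 0.1074]
rail frame [[-0.079   0.1611]
 [-0.0935  0.0529]
 [-0.1959  0.0735]
 [-0.1787  0.1795]]
pre [ 0.4993 -0.0759  0.2097] [0.2257 0.0508 0.0004] [-0.0001 -0.0006 -0.0451] near x -0.19594913023649457
```

View pics/c4.png

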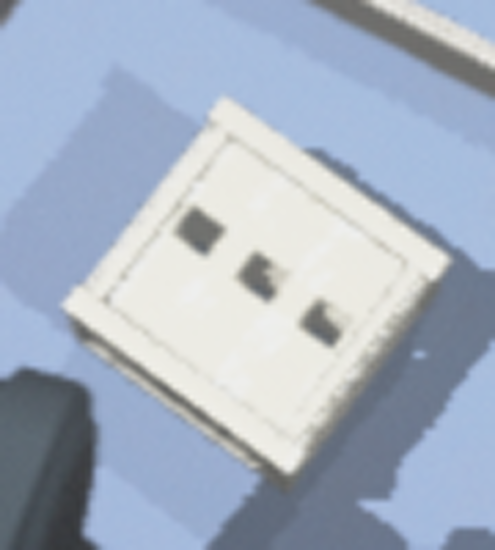

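Request:
{"api": "move_arm", "payload": {
  "increments": [
    [0.226,0.051,0,0,0,-0.045,0.75],
    [0.226,0.051,0,0,0,-0.045,0.75],
    [0.226,0.051,0,0,0,-0.045,0.75],
    [0.226,0.051,0.12,0,0,-0.045,0.75],
    [0.226,0.051,0.24,0,0,-0.045,0.75],
    [0.226,0.051,0.36,0,0,-0.045,0.75],
    [0.226,0.051,0.48,0,0,-0.045,0.75],
    [0.226,0.051,0.58,0,0,-0.045,0.75],
    [0.226,0.051,0.58,0,0,-0.045,0.75],
    [0.226,0.051,0.58,0,0,-0.045,0.75]
  ]
}}

```text
time_s: 8.1
position: [0.4979, -0.076, 0.0332]
tcp_rot: [[0.872, -0.49, -0.005], [-0.49, -0.872, 0.002], [-0.005, 0.001, -1.0]]
force: [0.7, 0.2, 0.3]
opening: 0.75
grasp_force: 0.0
```

Request:
{"api": "move_arm", "payload": {
  "increments": [
    [0.04,0,0,0,0,0,0.75],
    [0.08,0,0,0,0,0,0.75],
    [0.11,0,0,0,0,0,0.75],
    [0.13,0,0,0,0,0,0.75],
    [0.15,0,0,0,0,0,0.75],
    [0.17,0,0,0,0,0,0.75],
    [0.19,0,0,0,0,0,0.75],
    [0.21,0,0,0,0,0,0.75],
    [0.23,0,0,0,0,0,0.75],
    [0.25,0,0,0,0,0,0.75]
  ]
}}

```text
time_s: 8.93
position: [0.5644, -0.1127, 0.0353]
tcp_rot: [[0.872, -0.489, -0.001], [-0.489, -0.872, 0.0], [-0.001, 0.0, -1.0]]
force: [-1.9, 1.8, 2.9]
opening: 0.752
grasp_force: 1.5
```

Request:
{"api": "move_arm", "payload": {
  "increments": [
    [0.02,0,0,0,0,0,0.75],
    [0.04,0,0,0,0,0,0.75],
    [0.06,0,0,0,0,0,0.75],
    [0.075,0,0,0,0,0,0.75],
    [0.09,0,0,0,0,0,0.75],
    [0.1,0,0,0,0,0,0.75],
    [0.11,0,0,0,0,0,0.75],
    [0.11,0,0,0,0,0,0.75]
  ]
}}

```text
time_s: 9.6
position: [0.594, -0.1295, 0.0352]
tcp_rot: [[0.872, -0.49, 0.002], [-0.49, -0.872, -0.001], [0.002, -0.0, -1.0]]
force: [-0.1, -0.4, 0.9]
opening: 0.749
grasp_force: 0.1
```

Request:
{"api": "move_arm", "payload": {
  "increments": [
    [0.006,0,0,0,0,0,0.75],
    [0.012,0,0,0,0,0,0.75],
    [0.018,0,0,0,0,0,0.75],
    [0.02,0,0,0,0,0,0.75],
    [0.02,0,0,0,0,0,0.75]
  ]
}}

```text
time_s: 10.02
position: [0.5983, -0.1318, 0.0352]
tcp_rot: [[0.872, -0.49, 0.0], [-0.49, -0.872, 0.0], [-0.0, -0.0, -1.0]]
force: [-2.0, 1.0, 0.4]
opening: 0.749
grasp_force: 1.0
```

```bash
python3 - <<'E'
from h import *
c=viewer.capture("top")
s=bot.read_state();print(s["position"],s["force"])
im=c["image"][75:175,225:335];cv2.imwrite("pics/c5.png",cv2.resize(im,None,fx=6,fy=6,interpolation=cv2.INTER_CUBIC))
E
```

```text
[ 0.59833075 -0.13179875  0.03522343] [-1.65168339  1.4869006   0.63141575]
```

View pics/c5.png

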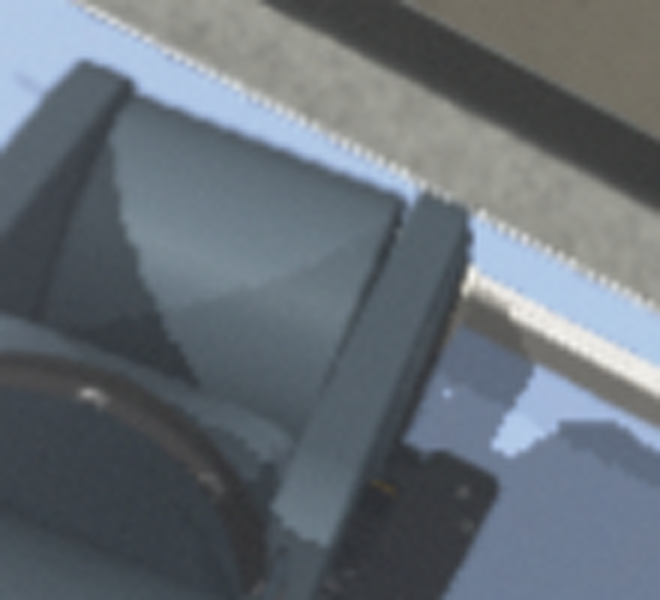

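The arm hides the gap in the top picture, so I'll creep forward and watch for the force to rise.

Request:
{"api": "move_arm", "payload": {
  "increments": [
    [0.006,0,0,0,0,0,0.75],
    [0.012,0,0,0,0,0,0.75],
    [0.015,0,0,0,0,0,0.75],
    [0.015,0,0,0,0,0,0.75]
  ]
}}

```text
time_s: 10.4
position: [0.598, -0.1317, 0.0352]
tcp_rot: [[0.872, -0.489, -0.009], [-0.489, -0.872, 0.004], [-0.01, 0.001, -1.0]]
force: [-9.0, 5.2, 7.1]
opening: 0.751
grasp_force: 5.2
```

Request:
{"api": "move_arm", "payload": {
  "increments": [
    [0.006,0,0,0,0,0,0.75],
    [0.01,0,0,0,0,0,0.75],
    [0.01,0,0,0,0,0,0.75]
  ]
}}

```text
time_s: 10.65
position: [0.5979, -0.1316, 0.0352]
tcp_rot: [[0.872, -0.489, -0.015], [-0.489, -0.872, 0.007], [-0.017, 0.001, -1.0]]
force: [-14.0, 7.4, 12.0]
opening: 0.754
grasp_force: 7.9
```

The position stopped advancing and the force rose to about 16 N, so the crate is against the rail. Backing off to check.

Request:
{"api": "move_arm", "payload": {
  "increments": [
    [-0.02,0,0,0,0,0,0.75],
    [-0.05,0,0,0,0,0,0.75],
    [-0.12,0,0,0,0,0,0.75],
    [-0.2,0,0,0,0,0,0.75],
    [-0.2,0,-0.1,0,0,0,0.75],
    [-0.2,0,-0.22,0,0,0,0.75],
    [-0.2,0,-0.34,0,0,0,0.75],
    [-0.3,0,-0.46,0,0,0,0.75],
    [-0.4,0,-0.58,0,0,0,0.75],
    [-0.5,0,-0.6,0,0,0,0.75]
  ]
}}

```text
time_s: 11.48
position: [0.4783, -0.0641, 0.2195]
tcp_rot: [[0.871, -0.49, 0.013], [-0.49, -0.872, -0.005], [0.014, -0.002, -1.0]]
force: [1.1, -0.5, 0.0]
opening: 0.754
grasp_force: 0.0
```

Request:
{"api": "move_arm", "payload": {
  "increments": [
    [0,0,0,0,0,0,0.75],
    [0,0,0,0,0,0,0.75],
    [0,0,0,0,0,0,0.75],
    [0,0,0,0,0,0,0.75],
    [0,0,0,0,0,0,0.75],
    [0,0,0,0,0,0,0.75]
  ]
}}

```text
time_s: 11.98
position: [0.4747, -0.0626, 0.2145]
tcp_rot: [[0.872, -0.49, -0.001], [-0.49, -0.872, 0.0], [-0.001, 0.0, -1.0]]
force: [0.2, -0.4, -0.6]
opening: 0.75
grasp_force: 0.0
```

```bash
python3 - <<'E'
from h import *
c=viewer.capture("top")
for t in ("pin_tin","usb_stick","stapler","bench_timer"):print(t,[(d["conf"],d["location"]) for d in nets.find_in("top",t)[:1]])
s=bot.read_state();print(s["position"],s["force"])
im=c["image"][75:260,200:420];cv2.imwrite("pics/c6.png",cv2.resize(im,None,fx=3.2,fy=3.2,interpolation=cv2.INTER_CUBIC))
E
```

```text
pin_tin [(0.71, [255.0, 262.3])]
usb_stick [(0.74, [273.0, 234.0])]
stapler [(0.83, [164.4, 224.0])]
bench_timer [(0.72, [198.8, 251.6])]
[ 0.47410837 -0.06219268  0.21494144] [ 0.72895274 -0.29875145  1.12860821]
```

View pics/c6.png

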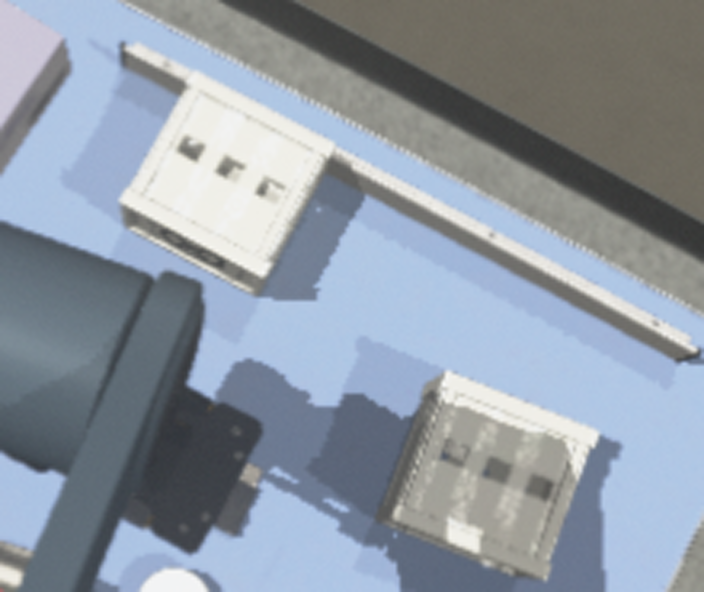

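The crate lies with both rim ends at the rail, at (195,72) and (332,150) in the crop. Its edge is within about 2° of the rail, and the blank crate is well clear of it. Handing in.

```bash
python3 -c "
from h import *
print(workorder.hand_in())"
```

```text
the job is handed in; nothing more can be done
None
```

The job is handed in, with no verdict returned: both crates were tipped onto their far sides, the stamped (left) one was pushed against the rail until it stopped, and the blank one was left lying clear. The final picture shows nothing disturbed, though the arm partly hid the stapler and the timer.

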